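Raise the booth guard to its mark and slide the loaded sled in

ROBOT

A 6-joint arm with a two-finger parallel gripper is mounted at the origin on the work surface. World frame = base frame: x ahead of the robot, y to its left, z up, the work surface at z = 0. Lengths are in mm, angles in degrees, forces in N, time in s.
With the tool pointing down it reaches from about 325 to 750 mm from the base axis. Payload 7.6 kg.
Tool frame: the origin (TCP) lies at the centre of the arm's flange, where the gripper is bolted on; the fingertips stand 173 mm ahead of it and the grasp point (between the pads) lies 155 mm ahead of it; z points along the fingers, y is the line along which they close (so a half turn about z gives the same grasp; the last joint's range is limited). The gripper opens to 85 mm and grips with 20 to 120 N. Pads are 22 mm wide; open, the fingers measure 114 mm over their backs; the gripper's body (76 mm by 85 mm) begins 54 mm behind the grasp point. The pads swing forward as they close: fully open they stand 13 mm farther back than shut.
Start: joints at [67.649, 2.991, 80.254, -0, 96.75, -4.028], TCP at [165.026, 498.393, 404.723] pointing down, gripper open.
Joint ranges: [-166.34, 166.34], [-52.06, 124.39], [6.96, 135.62], [-60.46, 240.46], [14.63, 156.25], [-167.68, 167.68]. Speed limits (degrees/s): [147.25, 147.25, 172.46, 180, 180, 180].

INTERFACE

Orientations are given as [roll, pitch, yaw] about the fixed x, y, z axes, in that order (R = Rz(yaw) Ry(pitch) Rx(roll)).
In Python, from station import robot gives the robot as it stands.
- The arm moves only by the tool jog_arm, called after "Emit:" by a JSON object that holds its "name" and its "arguments", one argument or row to a line. Schema: {"type":"object","properties":{"moves":{"type":"array","items":{"type":"array","prefixItems":[{"type":"array","items":{"type":"number"},"minItems":3,"maxItems":3},{"type":"array","items":{"type":"number"},"minItems":3,"maxItems":3}],"minItems":2,"maxItems":2},"minItems":1,"maxItems":8},"jaw":{"type":"number"},"only":{"type":"string"},"quiet":{"type":"boolean"},"lines":{"type":"string"}},"required":["moves"],"additionalProperties":false}. moves is a list of rows, 1 to 8 of them, each written [[dx, dy, dz], [rx, ry, rz]]: dx, dy, dz in mm, then a rotation vector rx, ry, rz in degrees; each row is the pose to reach, as a shift and turn from the pose commanded when the call began, along the tool's axes at that moment; what a row does not reach only later rows make up. A row lasts 1/8 s, in which the tool goes at most 62.5 mm and 10.7 degrees, less where a joint would pass 70% of its speed; a pose out of reach is approached as far as the arm can. jaw is the opening from 0.0 (shut) to 1.0 (fully open), set as the call begins (left out keeps the last). The fingers move at their own pace and stop on an object; the grip force is fixed at half the most. Time passes only in rows, so rows that do not move let the fingers close. The tool returns the time, the measured TCP pose, the force, the opening and the grip force at its end. only (a regular expression) keeps the lines of the reply that match it, lines (a string "A,B") keeps lines A to B, and quiet returns only ok. Input that does not fit is refused with a message, and nothing moves.
- robot.get_obs(): the state, without advancing time (a new reading comes with each control period).
- robot.grab_frame(name): name is "scene" or "top" or "wrist"; returns a dict with "frame" (420x560x3 uint8, red, green, blue), "fx", "fy", "cx", "cy" (pixels), "camera_from_world" (4x4, takes a point from world to camera coordinates). Camera axes: x right, y down, z forward; pixel columns grow to the right and rows downward; lengths in mm; the calibration is good to about 2 mm. A picture is of the moment at which its call begins. There is no depth.
- robot.sign_off(): hands the job in; it is judged then, once.
The state is a dict: "t": time; "joint_pos": joint angles; "joint_vel": joint speeds; "effort": joint torques, N m; "ee_pos": TCP position; "eef_rot": TCP orientation; "ft_force": force on the tool from outside, world axes, zero at the start; "wrist_torque": the same for the moment, N m; "gripper_width": opening from 0.0 (shut) to 1.0 (fully open); "gripper_force": force on a finger pad.
Only numpy, scipy, OpenCV 4.12 (cv2) and the standard library are available. Lean on these libraries where they do the work, as an engineer would, in place of code of your own. Each camera call takes 0.05 s, during which the arm holds its last target. There are 200 camera calls.

TASK

Raise the booth's clear guard until the lower edge of its red rail is level with the yellow marks on the uprights. Then slide the sled along its lane, under the guard and fully home against the black stop, with the walnut candlestick still standing on the cork pad, and leave the guard at the marks. Leave the chuck, the glue bottle and the gouge where they are.

Things in the scene. Friction and masses are not known exactly. Their poses are not given: they have to be found in the camera images.
- booth: Fixed sanding booth, 440 mm wide, open top. Origin on the bench top under the middle of the guard; +x points into the booth, away from the robot, +y to its left, z up. Grey base plate 6 mm thick under the booth (x -30..220 mm) with a tongue in front (x -290..-30, y -175..-25 mm) that carries the sled's lane. In front of the guard's left half (y > -25, x < -30 mm) the bench is free.
- upright_left (a point): Top of the left teal upright, 460 mm above the bench, booth y=205 mm; uprights are 36 mm deep (x) and 30 mm wide, a crossbar joins their tops. Clear side panes (340 mm high) run back from them to x=218 mm.
- upright_right (a point): Top of the right teal upright, booth y=-205 mm, otherwise the same.
- lane (a point): Point on the base plate in the middle of the sled's lane, booth x=-100, y=-100 mm. The lane runs along booth x on y=-100 mm, between two aluminium guides (inner faces 52 mm either side of that line, tops 20 mm above the bench), and ends inside at a black stop block (near face at booth x=120 mm, top 36 mm above the bench).
- guard (a joint): Height of the guard in m: 0 lowest, grows upward, stop at 0.17. At 0 its lower edge is 85 mm above the bench. The guard is counterbalanced: it stays wherever it is left, and about 4 to 5 N up or down moves it slowly.
- guard_edge (a point): Middle of the front lower edge of the guard's red rail, booth x=-36 mm, y=0, at the height that counts. The guard is a clear sheet (372 mm wide, 220 mm tall, in the plane x=0); the red rail along its bottom has a lip in front, x -36..-6 mm, 12 mm thick, 360 mm wide, with a level underside that can be pushed up from beneath anywhere along it.
- mark: The height marks: yellow tabs 8 mm tall, standing 14 mm out, on the front and back of both uprights; origin at mid-height of the tabs, above the booth's origin, 165 to 225 mm above the bench. The guard is right when the lower edge of its red rail is at this height.
- sled: Loose plywood sled 240 x 100 x 10 mm, 0.35 kg, lying in the lane (2 mm play each side) on the base plate. Origin at the centre of its underside, +x along the lane into the booth. Fully home its origin is at booth x=0; 125 to 155 mm of sliding from the start.
- sled_handle (a point): Centre of the top of the sled's black upright round handle, 22 mm diameter, 62 mm tall, at sled x=-100 mm, top 72 mm above the sled's underside (78 mm above the bench).
- sled_pad (a point): Centre of the cork pad, 64 mm diameter, flush on the sled's top face, sled x=+50 mm.
- piece: Turned walnut candlestick, 122 mm tall, 0.12 kg, foot 46 mm diameter, widest at foot and top (40 mm), standing loose on the cork pad; easily toppled. Origin at the centre of its foot, z along it. Its top is 138 mm above the bench, so it cannot pass under the lowered guard.
- chuck: Steel four-jaw lathe chuck, 90 mm diameter, 58 mm tall, 1.4 kg; origin at the centre of its underside. Bystander.
- glue: Yellow glue bottle with orange cap, 60 mm diameter, 170 mm tall; origin at the centre of its underside. Bystander.
- gouge: Hand gouge with a light wood handle, 220 mm long, lying on the bench along its x, handle towards -x. Bystander.

How it is judged:
By the outcome, as a careful person would: the job done as asked, in the order asked, and still so for the second after the job is handed in, with the robot touching nothing.
It also fails if it takes over 64 s, if anything falls off the work surface, if the arm or the gripper's body presses on something with over 40 N, if the wrist force passes 120 N, or if a joint passes its speed limit or range.

## Working session

There is one attempt and no reset: what is moved stays moved. The work goes in short steps, Python scripts to look and compute and a tool call to move; the robot and the scene stay as the last step left them, time stands still between calls to the robot, and variables do not carry over. Pictures are saved under pics/ and viewed, at most 10 in all, crops included, and the job is handed in when it is done.

```bash
ls; mkdir -p pics; python3 - <<'E'
from station import robot
import cv2, numpy as np
for n in ["scene","top"]:
    f=robot.grab_frame(n); cv2.imwrite(f"pics/{n}0.png",f["frame"][:,:,::-1]); np.savez(f"pics/{n}0.npz",**f)
    print(n,f["fx"],f["fy"],f["cx"],f["cy"]);print(np.round(f["camera_from_world"],3))
print(robot.get_obs())
E
```

```text
pics
station.py
scene 379.7482057160017 379.7482057160017 279.57470035015484 208.49933460396312
[[-8.58000e-01 -5.13000e-01  3.00000e-03  4.77046e+02]
 [-4.76000e-01  7.95000e-01 -3.77000e-01  3.62869e+02]
 [ 1.91000e-01 -3.25000e-01 -9.26000e-01  1.08612e+03]
 [ 0.00000e+00  0.00000e+00  0.00000e+00  1.00000e+00]]
top 383.274814544249 383.274814544249 282.08105843554756 208.46941671008807
[[-1.600000e-02 -1.000000e+00 -1.000000e-02  1.339900e+01]
 [-9.860000e-01  1.800000e-02 -1.680000e-01  5.946880e+02]
 [ 1.680000e-01  7.000000e-03 -9.860000e-01  1.127101e+03]
 [ 0.000000e+00  0.000000e+00  0.000000e+00  1.000000e+00]]
{'t': 0.1, 'joint_pos': array([ 6.76490472e+01,  3.02363224e+00,  8.03062086e+01,  1.06355021e-03,
        9.67498359e+01, -4.02820017e+00]), 'joint_vel': array([-0.03108724, -0.13668925, -0.09910082, -0.08503436,  0.14037237,
       -0.00353789]), 'effort': array([ 1.49692496e-03, -3.82579923e+01, -3.60986459e+01, -3.66519350e-05,
        4.73648775e-03,  6.15640010e-05]), 'ee_pos': array([165.01395108, 498.36788583, 403.96503238]), 'eef_rot': array([-1.79920594e+02, -6.65082729e-03,  1.61677367e+02]), 'ft_force': array([ 1.36737061, -0.41686508, -0.39245576]), 'wrist_torque': array([ 0.00412602, -0.03699273, -0.02726469]), 'gripper_force': 0.0, 'gripper_width': 1.0002854814844222}
```

View pics/scene0.png

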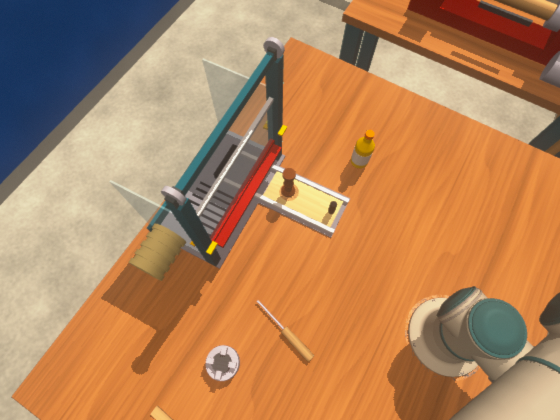

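View pics/top0.png

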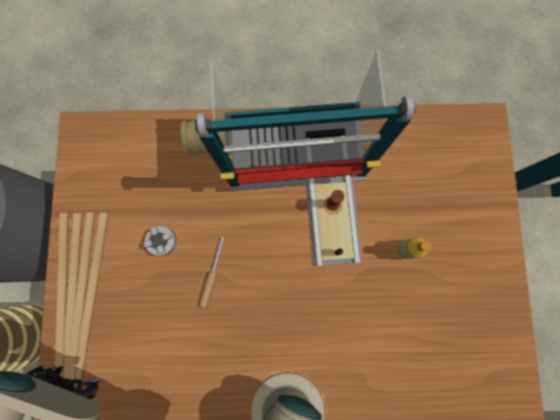

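The scene view shows the booth with its yellow tabs near (282,130) and (212,247), the red rail between them, the candlestick at (289,183) and the handle at (333,207). In the top view the tabs are near (227,176) and (373,164), the candlestick top is at (337,197), and the handle is at (338,251).

```bash
cat > h.py <<'E'
import numpy as np, cv2
def load(p): return dict(np.load(p))
def ray(f,u,v):
    M=f["camera_from_world"];R=M[:3,:3];c=-R.T@M[:3,3]
    d=R.T@np.array([(u-f["cx"])/f["fx"],(v-f["cy"])/f["fy"],1.]);return c,d/np.linalg.norm(d)
def plane(f,uv,z):
    c,d=ray(f,*uv);return c+d*(z-c[2])/d[2]
def tri(*obs):
    A=np.zeros((3,3));b=np.zeros(3);rs=[ray(f,*uv) for f,uv in obs]
    for c,d in rs:
        P=np.eye(3)-np.outer(d,d);A+=P;b+=P@c
    x=np.linalg.solve(A,b);return x,max(np.linalg.norm((np.eye(3)-np.outer(d,d))@(x-c)) for c,d in rs)
def proj(f,p):
    q=f["camera_from_world"]@np.append(p,1);return np.array([f["fx"]*q[0]/q[2]+f["cx"],f["fy"]*q[1]/q[2]+f["cy"]])
def blobs(f,lo,hi,amin=6,roi=None):
    hsv=cv2.cvtColor(f["frame"],cv2.COLOR_RGB2HSV);m=cv2.inRange(hsv,np.array(lo),np.array(hi))
    if roi is not None:
        k=np.zeros_like(m);k[roi[1]:roi[3],roi[0]:roi[2]]=255;m&=k
    n,l,s,c=cv2.connectedComponentsWithStats(m)
    return [(np.round(c[i],1),s[i].tolist(),l==i) for i in range(1,n) if s[i,4]>=amin]
E
python3 - <<'E'
from h import *
S=load("pics/scene0.npz");T=load("pics/top0.npz")
for n,f,roi in (("S",S,(150,90,360,290)),("T",T,(190,90,430,280))):
    for k,lo,hi in (("yel",(24,200,150),(34,255,255)),("red",(0,200,90),(4,255,255)),("dark",(0,0,0),(180,255,45)),("tan",(15,40,150),(30,150,255))):
        for c,s,m in blobs(f,lo,hi,12,roi):
            q=cv2.boxPoints(cv2.minAreaRect(np.argwhere(m)[:,::-1].astype(np.float32)))
            print(n,k,c,s,np.round(q,0).tolist() if k in("red","tan") else "")
E
```

```text
S yel [281.9 129.6] [278, 125, 9, 10, 46] 
S yel [210.9 247.3] [206, 242, 11, 12, 64] 
S red [243.  201.2] [213, 147, 68, 100, 1096] [[212.0, 240.0], [271.0, 141.0], [281.0, 148.0], [222.0, 247.0]]
S tan [179.9 132. ] [150, 90, 90, 128, 5807] [[150.0, 90.0], [239.0, 90.0], [239.0, 217.0], [150.0, 217.0]]
S tan [304.4 199.5] [263, 171, 81, 57, 1846] [[262.0, 195.0], [275.0, 168.0], [344.0, 200.0], [331.0, 228.0]]
S tan [159.2 243.9] [150, 224, 27, 50, 755] [[131.0, 261.0], [156.0, 220.0], [177.0, 234.0], [152.0, 274.0]]
T red [326.5 166.2] [320, 165, 15, 4, 28] [[320.0, 166.0], [334.0, 164.0], [334.0, 167.0], [320.0, 168.0]]
T red [354.1 168.2] [349, 165, 11, 8, 60] [[349.0, 165.0], [359.0, 165.0], [359.0, 172.0], [349.0, 172.0]]
T red [289.6 169.2] [280, 167, 20, 6, 34] [[280.0, 169.0], [299.0, 167.0], [299.0, 170.0], [280.0, 172.0]]
T red [310.  167.2] [301, 166, 18, 4, 28] [[301.0, 167.0], [318.0, 166.0], [318.0, 168.0], [301.0, 170.0]]
T red [341.1 166.8] [336, 166, 12, 5, 21] [[336.0, 170.0], [336.0, 166.0], [347.0, 166.0], [347.0, 170.0]]
T red [257.5 171.9] [254, 171, 9, 4, 15] [[253.0, 171.0], [261.0, 169.0], [262.0, 172.0], [254.0, 174.0]]
T red [246.8 172.9] [243, 172, 10, 3, 18] [[243.0, 172.0], [252.0, 172.0], [252.0, 174.0], [243.0, 174.0]]
T dark [299.4 110.8] [232, 106, 123, 12, 225] 
T dark [349.1 133.2] [207, 106, 201, 70, 1325] 
T dark [325.  133.1] [306, 129, 39, 9, 260] 
T dark [215.7 153.8] [201, 138, 30, 34, 374] 
T dark [228.8 160.6] [225, 153, 9, 17, 23] 
T dark [233.3 181.5] [228, 174, 11, 12, 62] 
T dark [338.1 251.6] [335, 250, 7, 4, 19] 
T tan [202.2 108.2] [190, 108, 25, 3, 27] [[190.0, 109.0], [190.0, 107.0], [214.0, 108.0], [214.0, 110.0]]
T tan [334.2 222.8] [315, 182, 39, 79, 1983] [[314.0, 184.0], [346.0, 181.0], [354.0, 258.0], [321.0, 261.0]]
T tan [212.1 275.7] [209, 272, 8, 8, 43] [[208.0, 279.0], [211.0, 271.0], [216.0, 273.0], [213.0, 280.0]]
```

```bash
python3 - <<'E'
from h import *
S=load("pics/scene0.npz");T=load("pics/top0.npz")
y=[c for c,s,m in blobs(T,(22,150,120),(34,255,255),6,(200,150,400,195))]; print(y)
yl=[c for c in y if c[0]<240][0]; yr=[c for c in y if c[0]>360][0]
L,e1=tri((S,(210.9,247.3)),(T,yl));R,e2=tri((S,(281.9,129.6)),(T,yr))
print("tabs",L,e1,R,e2,np.linalg.norm(L-R))
yaw=np.arctan2(*(-(L-R)[[0,1]]*[1,-1]));d=L-R;yaw=np.degrees(np.arctan2(-d[0],d[1]));print("yaw",yaw)
for n,f,q in (("S",S,[[262,195],[275,168],[344,200],[331,228]]),("T",T,[[314,184],[346,181],[354,258],[321,261]])):
    print(n,[np.round(plane(f,p,16)[:2],0).tolist() for p in q])
for n,f,roi in (("S",S,(320,190,350,225)),("T",T,(325,240,352,262))):
    g=f["frame"].max(2);g=g[roi[1]:roi[3],roi[0]:roi[2]]
    print(n);ys,xs=np.nonzero(g<70);print(sorted(set(zip((ys+roi[1]).tolist(),(xs+roi[0]).tolist()))))
E
```

```text
[array([373. , 163.3]), array([226.8, 175.5])]
tabs [673.81747825 156.52336893 165.61821615] 1.7531497288417055 [ 698.66335849 -253.91740143  173.10705763] 1.1971065269237213 411.2602904365534
yaw 3.4641515566939405
S [[680.0, -97.0], [695.0, -203.0], [444.0, -218.0], [435.0, -112.0]]
T [[678.0, -100.0], [686.0, -202.0], [441.0, -216.0], [434.0, -114.0]]
S
[]
T
[(249, 339), (249, 340), (250, 337), (250, 338), (250, 339), (250, 340), (250, 341), (251, 335), (251, 336), (251, 337), (251, 338), (251, 339), (251, 340), (251, 341), (252, 335), (252, 336), (252, 337), (252, 338), (252, 339), (252, 340), (252, 341), (253, 335), (253, 336), (253, 337), (253, 338), (253, 339), (253, 340), (254, 336), (254, 337), (254, 338)]
```

```bash
cat >> h.py <<'E'
from scipy.spatial.transform import Rotation as Ro
O=np.array([711.,-47.,0]);YAW=3.46
def b2w(p,O=O,yaw=None): return O+Ro.from_euler('z',YAW if yaw is None else yaw,degrees=True).apply(p)
def w2b(p,O=O): return Ro.from_euler('z',-YAW,degrees=True).apply(np.asarray(p)-O)
def pose(o): return Ro.from_euler('xyz',o["eef_rot"],degrees=True),np.array(o["ee_pos"])
def bR(tilt,flip=False):
    "tool with fingers tilt deg forward (booth +x) from straight down"
    R=Ro.from_euler('z',YAW,degrees=True)*Ro.from_euler('y',-tilt,degrees=True)*Ro.from_euler('xyz',[180,0,180],degrees=True)
    return R*Ro.from_euler('z',180,degrees=True) if flip else R
def go(o,R,p):
    R0,p0=pose(o);print("row",np.round(R0.inv().apply(p-p0),1),np.round((R0.inv()*R).as_rotvec(degrees=True),1))
def tipgo(o,R,tip,ahead=173): go(o,R,np.asarray(tip)-R.apply([0,0,ahead]))
def snap(robot,n,name):
    f=robot.grab_frame(n);cv2.imwrite(f"pics/{name}.png",f["frame"][:,:,::-1]);np.savez(f"pics/{name}.npz",**f);return f
E
python3 - <<'E'
from h import *
from station import robot
f=robot.grab_frame("wrist");o=robot.get_obs();R,p=pose(o)
M=f["camera_from_world"];c=-M[:3,:3].T@M[:3,3]
print("cam in tool",R.inv().apply(c-p),"axis",R.inv().apply(M[2,:3]),f["fx"])
for fl in (0,1):
  Rt=bR(60,fl);print(Rt.as_matrix().round(2).tolist());tipgo(o,Rt,b2w([-120,20,110]))
E
```

```text
cam in tool [69.22612435  0.22688101 30.80119902] axis [-2.74653155e-01 -4.08436139e-04  9.61543279e-01] 309.7869575153448
[[-0.5, -0.06, 0.86], [-0.03, 1.0, 0.05], [-0.87, 0.0, -0.5]]
row [-431.8 -427.4  208. ] [-11.5 -59.3 -19.7]
[[0.5, 0.06, 0.86], [0.03, -1.0, 0.05], [0.87, -0.0, -0.5]]
row [-431.8 -427.4  208. ] [-80.2  15.5 138.9]
```

```bash
python3 - <<'E'
from h import *
from station import robot
o=robot.get_obs();tipgo(o,bR(60),b2w([-165,20,150]))
E
```

```text
row [-390.  -444.1  168.1] [-11.5 -59.3 -19.7]
```

Emit:
{"name": "jog_arm", "arguments": {
  "moves": [
    [[-390, -444, 168], [-11.5, -59.3, -19.7]],
    [[-390, -444, 168], [-11.5, -59.3, -19.7]],
    [[-390, -444, 168], [-11.5, -59.3, -19.7]],
    [[-390, -444, 168], [-11.5, -59.3, -19.7]],
    [[-390, -444, 168], [-11.5, -59.3, -19.7]],
    [[-390, -444, 168], [-11.5, -59.3, -19.7]],
    [[-390, -444, 168], [-11.5, -59.3, -19.7]],
    [[-390, -444, 168], [-11.5, -59.3, -19.7]]
  ],
  "jaw": 0
}}

```text
t: 1.15
ee_pos: [340.9, 86.9, 275.5]
eef_rot: [179.7, 59.4, -176.4]
ft_force: [-0.4, 1.4, -0.9]
gripper_width: 0.0
gripper_force: 0.0
```

```bash
python3 - <<'E'
from h import *
from station import robot
o=robot.get_obs();print(o["joint_pos"]);tipgo(o,bR(60),b2w([-165,20,150]))
E
```

```text
[  9.80881032 -39.90664071 134.66728794 -11.36953623  26.44607897
 -76.64530749]
row [  10.1 -136.4   58.9] [ 0.4 -0.6  0.1]
```

Emit:
{"name": "jog_arm", "arguments": {
  "moves": [
    [[10, -136, 59], [0, 0, 0]],
    [[10, -136, 59], [0, 0, 0]],
    [[10, -136, 59], [0, 0, 0]],
    [[10, -136, 59], [0, 0, 0]],
    [[10, -136, 59], [0, 0, 0]]
  ]
}}

```text
t: 1.78
ee_pos: [396.1, -45.2, 236.4]
eef_rot: [179.7, 59.3, -176.4]
ft_force: [-0.1, 1.8, 0.2]
gripper_width: 0.003
gripper_force: 0.0
```

```bash
python3 - <<'E'
from h import *
from station import robot
f=snap(robot,"wrist","w1");o=robot.get_obs();print(o["joint_pos"]);
for c,s,m in blobs(f,(22,150,120),(34,255,255),20): print("yel",c,s)
for c,s,m in blobs(f,(0,200,60),(4,255,255),50): print("red",c,s)
M=f["camera_from_world"];print(w2b(-M[:3,:3].T@M[:3,3]))
E
```

```text
[ -16.5430336   -23.52079167  129.54584108   48.1652715    23.7496984
 -146.25753177]
yel [483. 312.] [464, 312, 39, 1, 39]
red [282.3 241. ] [135, 240, 270, 5, 404]
red [125.1 265.8] [103, 264, 46, 3, 58]
red [200.8 265.9] [150, 264, 101, 3, 112]
red [348.6 265.8] [311, 264, 78, 3, 97]
[-322.90278386   21.07201236  160.91841937]
```

View pics/w1.png

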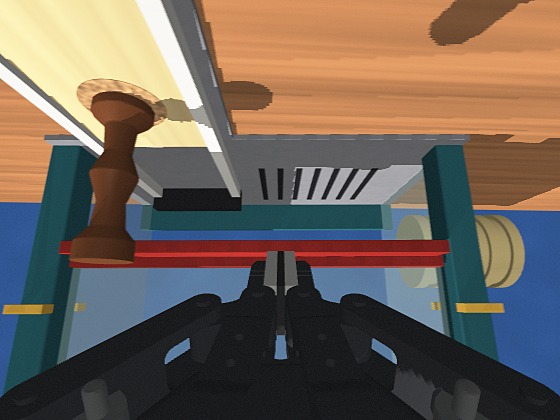

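The wrist view is upside down. It shows the front tabs at about (27,309) and (483,308), and the red rail spanning x 60–450 with its lower edge at row ~240. The candlestick is at left.

```bash
cat >> h.py <<'E'
def bplane(f,uv,xb):
    c,d=ray(f,*uv);cb=w2b(c);db=Ro.from_euler('z',-YAW,degrees=True).apply(d);return cb+db*(xb-cb[0])/db[0]
E
python3 - <<'E'
from h import *
S=load("pics/scene0.npz");T=load("pics/top0.npz");W=load("pics/w1.npz")
t=[]
for c,s,m in blobs(W,(18,120,90),(36,255,255),60,(0,290,560,325)):
    ys=np.argwhere(m); print("yel",c,s)
    v=m.sum(1); print([(r,int(k)) for r,k in enumerate(v) if k])
    if s[2]>30: t.append((c,s)); print("center at x=-32:",bplane(W,(s[0]+s[2]/2-.5,s[1]+s[3]/2-.5),-32),"edges z",bplane(W,(c[0],s[1]-.5),-32)[2],bplane(W,(c[0],s[1]+s[3]-.5),-32)[2])
t.sort(key=lambda a:a[0][0])
for n,sc,tp,w in (("right",(281.9,129.6),(373,163.3),t[0][0]),("left",(210.9,247.3),(226.8,175.5),t[-1][0])):
    for k,ob in (("SW",((S,sc),(W,w))),("TW",((T,tp),(W,w))),("STW",((S,sc),(T,tp),(W,w)))):
        x,e=tri(*ob);print(n,k,x.round(1),w2b(x).round(1),round(e,1))
fr=W["frame"].astype(int)
for u in (180,220,340,420):
    print(u,[(r,fr[r,u].tolist()) for r in range(236,272,2)][:17] if u==340 else "")
    col=fr[:,u];red=np.nonzero((col[230:280,0]>100)&(col[230:280,1]<70)&(col[230:280,2]<70))[0]+230
    print("lower edge",red.min(),bplane(W,(u,red.min()-.5),-36))
E
```

```text
yel [479.5 307.4] [456, 303, 48, 10, 460]
[(303, 46), (304, 47), (305, 47), (306, 47), (307, 47), (308, 46), (309, 46), (310, 46), (311, 47), (312, 41)]
center at x=-32: [-32.         202.82274473 172.84317767] edges z 168.51115602300254 177.14100352952704
yel [ 28.4 308.7] [3, 304, 51, 10, 464]
[(304, 26), (305, 49), (306, 49), (307, 49), (308, 49), (309, 49), (310, 49), (311, 50), (312, 49), (313, 45)]
center at x=-32: [ -32.         -202.22301273  172.54992587] edges z 168.26327094960288 176.80511550025165
right SW [ 699.6 -255.   172.8] [ -23.9 -206.9  172.8] 0.9
right TW [ 697.3 -254.2  172.9] [ -26.1 -206.   172.9] 0.2
right STW [ 698.5 -254.4  172.9] [ -25.  -206.2  172.9] 1.5
left SW [673.3 158.  173.1] [-25.3 206.9 173.1] 0.1
left TW [669.9 155.3 172.9] [-28.8 204.5 172.9] 0.3
left STW [671.7 156.7 172.7] [-26.9 205.7 172.7] 2.1
180 
lower edge 241 [-36.         -70.43575211 112.07219915]
220 
lower edge 241 [-36.         -33.14757211 112.12336047]
340 [(236, [46, 86, 149]), (238, [51, 93, 158]), (240, [113, 18, 4]), (242, [118, 35, 32]), (244, [119, 34, 30]), (246, [122, 35, 33]), (248, [119, 31, 29]), (250, [118, 27, 27]), (252, [190, 49, 44]), (254, [198, 53, 47]), (256, [116, 31, 28]), (258, [119, 30, 28]), (260, [123, 38, 33]), (262, [119, 31, 28]), (264, [120, 37, 36]), (266, [229, 48, 38]), (268, [84, 130, 172])]
lower edge 240 [-36.          79.17461933 111.33025425]
420 
lower edge 240 [-36.         154.4286345  111.43177242]
```

The tabs measure 172.8 mm high and agree across views. The rail edge is at about 111.5 mm, so the guard is not starting from its lowest point.

```bash
sed -i 's/^O=.*;/O=np.array([710.1,-47.3,0]);/' h.py; python3 - <<'E'
from h import *
from station import robot
T=load("pics/top0.npz")
for n,u in (("gouge tip",(222,238)),("gouge end",(204,306)),("chuck",(160,241))): print(n,plane(T,u,10).round())
o=robot.get_obs()
for t in ([-150,90,100],[-110,90,60],[-14,90,60]): print(t);tipgo(o,bR(60),b2w(t))
E
```

```text
gouge tip [511. 194.  10.]
gouge end [304. 247.  10.]
chuck [505. 389.  10.]
[-150, 90, 100]
row [35.8 69.3 37.4] [ 0.4 -0.7  0.1]
[-110, 90, 60]
row [49.8 68.9 92.2] [ 0.4 -0.7  0.1]
[-14, 90, 60]
row [  0.7  68.4 174.7] [ 0.4 -0.7  0.1]
```

Emit:
{"name": "jog_arm", "arguments": {
  "moves": [
    [[20, 35, 20], [0, 0, 0]],
    [[36, 69, 37], [0, 0, 0]],
    [[36, 69, 37], [0, 0, 0]],
    [[50, 69, 92], [0, 0, 0]],
    [[50, 69, 92], [0, 0, 0]],
    [[50, 69, 92], [0, 0, 0]]
  ]
}}

```text
t: 2.58
ee_pos: [441.4, -6.8, 170.3]
eef_rot: [176.6, 57.7, -176.5]
ft_force: [0.6, 0.7, -0.1]
gripper_width: 0.003
gripper_force: 0.0
```

```bash
python3 - <<'E'
from h import *
from station import robot
o=robot.get_obs();print(o["joint_pos"]);R,p=pose(o);print("tip",w2b(p+R.apply([0,0,173])))
for t in ([-14,90,60],[-14,90,80]): print(t);tipgo(o,bR(60),b2w(t))
E
```

```text
[  -9.03338017   -5.67088513  124.19644542   71.37421302   14.68935162
 -167.62121503]
tip [-119.79770152   66.87883504   78.02629914]
[-14, 90, 60]
row [-34.4  27.4 100.7] [ 3.4 -2.3 -0.1]
[-14, 90, 80]
row [-51.3  28.1  90. ] [ 3.4 -2.3 -0.1]
```

```bash
python3 - <<'E'
from h import *
from station import robot
o=robot.get_obs()
for t in ([-110,90,75],[-18,90,60]): print(t);tipgo(o,bR(45),b2w(t))
E
```

```text
[-110, 90, 75]
row [-40.8  32.5  15.8] [ 3.4 12.7  0.4]
[-18, 90, 60]
row [-77.2  27.4 101.4] [ 3.4 12.7  0.4]
```

Emit:
{"name": "jog_arm", "arguments": {
  "moves": [
    [[-41, 10, 16], [3.4, 12.7, 0]],
    [[-41, 20, 16], [3.4, 12.7, 0]],
    [[-41, 32, 16], [3.4, 12.7, 0]],
    [[-41, 32, 16], [3.4, 12.7, 0]],
    [[-41, 32, 16], [3.4, 12.7, 0]]
  ]
}}

```text
t: 3.2
ee_pos: [472.7, 29.3, 200.2]
eef_rot: [-179.1, 45.3, -175.4]
ft_force: [0.3, -0.0, -0.5]
gripper_width: -0.0
gripper_force: 0.0
```

```bash
python3 - <<'E'
from h import *
from station import robot
o=robot.get_obs();print(o["joint_pos"]);R,p=pose(o);print("tip",w2b(p+R.apply([0,0,173])))
for t in ([-18,90,60],): print(t);tipgo(o,bR(45),b2w(t))
E
```

```text
[  -1.74991352   -4.09477606  115.91474719    9.32020634   23.21402999
 -103.04759154]
tip [-109.22368127   90.65389171   78.61142313]
[-18, 90, 60]
row [-51.9  -1.5  78. ] [-0.   0.4  0.8]
```

Emit:
{"name": "jog_arm", "arguments": {
  "moves": [
    [[-10, 0, 30], [0, 0, 0]],
    [[-52, -1.5, 78], [0, 0, 0]],
    [[-52, -1.5, 78], [0, 0, 0]],
    [[-52, -1.5, 78], [0, 0, 0]]
  ]
}}

```text
t: 3.7
ee_pos: [563.8, 33.1, 179.8]
eef_rot: [-179.4, 45.1, -175.8]
ft_force: [-0.2, -0.7, 0.4]
gripper_width: -0.002
gripper_force: 0.0
```

```bash
python3 - <<'E'
from h import *
from station import robot
o=robot.get_obs();print(o["joint_pos"],o["ft_force"]);R,p=pose(o);print("tip",w2b(p+R.apply([0,0,173])))
for z in (76,100,130): print(z);tipgo(o,R,b2w([-18,90,z]))
E
```

```text
[  -0.98444926   12.3414963   101.23574432    8.57884448   21.63021569
 -101.67735821] [-0.23963172 -0.71463087  0.4482832 ]
tip [-18.68871324  89.09961267  57.68622419]
76
row [-13.5   0.8 -12.4] [0. 0. 0.]
100
row [-30.5   0.6 -29.4] [0. 0. 0.]
130
row [-51.7   0.4 -50.6] [0. 0. 0.]
```

Emit:
{"name": "jog_arm", "arguments": {
  "moves": [
    [[-6, 0, -6], [0, 0, 0]],
    [[-11, 0, -11], [0, 0, 0]],
    [[-14, 0, -14], [0, 0, 0]],
    [[-17, 0, -17], [0, 0, 0]],
    [[-19, 0, -19], [0, 0, 0]],
    [[-21, 0, -21], [0, 0, 0]],
    [[-23, 0, -23], [0, 0, 0]],
    [[-25, 0, -25], [0, 0, 0]]
  ]
}}

```text
t: 4.7
ee_pos: [563.7, 33.6, 214.4]
eef_rot: [-179.6, 44.9, -175.9]
ft_force: [-5.4, -1.5, -4.9]
gripper_width: -0.001
gripper_force: 0.0
```

```bash
python3 - <<'E'
from h import *
from station import robot
f=snap(robot,"wrist","w2");o=robot.get_obs();print(o["ft_force"]);R,p=pose(o);print("tip",w2b(p+R.apply([0,0,173])))
E
```

```text
[-7.0287749  -1.79865685 -3.0249423 ]
tip [-18.99818434  89.62379375  92.30818426]
```

View pics/w2.png

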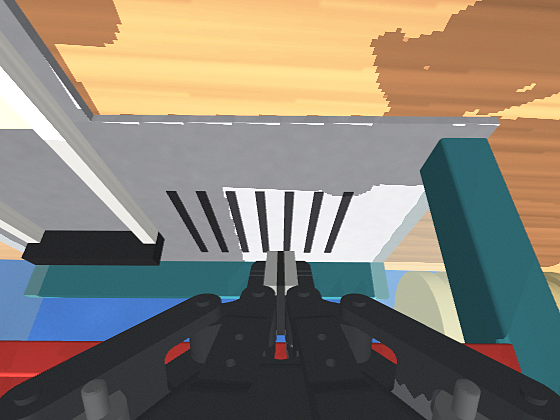

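The picture shows the rail behind the fingers at row ~342, and the forces (−5 N in x, about −4 N in z) indicate contact. I'll measure the edge height here.

```bash
cat >> h.py <<'E'
def edge(f,us):
    out=[]
    for u in us:
        c=f["frame"][:,u].astype(int);r=np.nonzero((c[:,0]>70)&(c[:,1]<60)&(c[:,2]<60)&(c[:,0]>2.2*c[:,1]))[0]
        if len(r): out.append((u,int(r.min()),round(bplane(f,(u,r.min()-.5),-36)[2],1)))
    return out
E
python3 - <<'E'
from h import *
print(edge(load("pics/w2.npz"),(20,60,100,420,460,500)), edge(load("pics/w1.npz"),(180,340)))
E
```

```text
[(20, 341, np.float64(128.7)), (60, 341, np.float64(128.6)), (100, 341, np.float64(128.5)), (500, 344, np.float64(128.6))] [(180, 241, np.float64(112.2)), (340, 240, np.float64(111.5))]
```

Emit:
{"name": "jog_arm", "arguments": {
  "moves": [
    [[-4, 0, -4], [0, 0, 0]],
    [[-8, 0, -8], [0, 0, 0]],
    [[-12, 0, -12], [0, 0, 0]],
    [[-16, 0, -16], [0, 0, 0]],
    [[-20, 0, -20], [0, 0, 0]],
    [[-24, 0, -24], [0, 0, 0]],
    [[-27, 0, -27], [0, 0, 0]],
    [[-28, 0, -28], [0, 0, 0]]
  ]
}}

```text
t: 5.75
ee_pos: [563.6, 33.8, 254.2]
eef_rot: [-179.5, 44.9, -175.9]
ft_force: [-6.8, -2.1, -3.0]
gripper_width: -0.001
gripper_force: 0.0
```

```bash
python3 - <<'E'
from h import *
from station import robot
f=snap(robot,"wrist","w3");o=robot.get_obs();print(o["ft_force"]);R,p=pose(o);print("tip",w2b(p+R.apply([0,0,173])))
print(edge(f,(20,60,100,420,460,500,520)))
for c,s,m in blobs(f,(18,120,90),(36,255,255),60): print("yel",c,s,bplane(f,c,-32))
E
```

```text
[-8.60918587 -0.60550355 -4.02305932]
tip [-19.12924799  89.73461542 131.80217326]
[(20, 340, np.float64(168.1)), (60, 341, np.float64(168.4)), (100, 341, np.float64(168.2)), (500, 343, np.float64(167.9)), (520, 372, np.float64(178.2))]
yel [358.4  17.7] [347, 13, 27, 12, 101] [-32.         149.36649267 -66.78590176]
yel [293.2  17.7] [283, 14, 21, 8, 68] [-32.          98.62059336 -65.9514963 ]
yel [254.9  50.4] [183, 45, 125, 13, 481] [-32.          70.78890121 -24.51652905]
yel [359.2  54.9] [349, 50, 21, 10, 60] [-32.         144.51878012 -20.47256851]
yel [537.9 356.9] [514, 346, 46, 24, 997] [-32.         193.56354056 172.76221465]
```

Emit:
{"name": "jog_arm", "arguments": {
  "moves": [
    [[-1.5, 0, -1.5], [0, 0, 0]],
    [[-3, 0, -3], [0, 0, 0]],
    [[-3, 0, -3], [0, 0, 0]]
  ]
}}

```text
t: 6.18
ee_pos: [563.6, 33.8, 258.4]
eef_rot: [-179.5, 44.9, -175.9]
ft_force: [-8.0, -1.0, -3.4]
gripper_width: -0.0
gripper_force: 0.0
```

```bash
python3 - <<'E'
from h import *
from station import robot
f=snap(robot,"wrist","w4");o=robot.get_obs();print(o["ft_force"]);R,p=pose(o);print("tip",w2b(p+R.apply([0,0,173])))
print(edge(f,(20,60,100,500)))
for c,s,m in blobs(f,(18,120,90),(36,255,255),300,(400,250,560,420)): print("yel",c,s,bplane(f,c,-32))
print("down/back"); tipgo(o,R,b2w([-19,90,110]));tipgo(o,R,b2w([-110,90,110]));tipgo(o,R,b2w([-170,60,150]))
E
```

```text
[-8.01404142 -1.69022478 -2.916701  ]
tip [-19.09186896  89.79806947 136.0236692 ]
[(20, 341, np.float64(172.8)), (60, 341, np.float64(172.7)), (100, 341, np.float64(172.6)), (500, 343, np.float64(172.3))]
yel [534.7 345. ] [501, 334, 59, 25, 1115] [-32.         193.99136668 172.67371246]
down/back
row [18.3  0.3 18.5] [0. 0. 0.]
row [ 82.7   0.9 -45.8] [0. 0. 0.]
row [  97.2  -29.  -116.5] [0. 0. 0.]
```

Emit:
{"name": "jog_arm", "arguments": {
  "moves": [
    [[7, 0, 7], [0, 0, 0]],
    [[18, 0, 18], [0, 0, 0]],
    [[50, 0, -13], [0, 0, 0]],
    [[83, 1, -46], [0, 0, 0]],
    [[97, -29, -117], [0, 0, 0]],
    [[97, -29, -117], [0, 0, 0]],
    [[97, -29, -117], [0, 0, 0]],
    [[97, -29, -117], [0, 0, 0]]
  ]
}}

```text
t: 7.22
ee_pos: [415.6, -4.8, 273.1]
eef_rot: [-179.5, 45.2, -175.9]
ft_force: [0.0, 0.6, -0.1]
gripper_width: -0.0
gripper_force: 0.0
```

```bash
python3 - <<'E'
from h import *
from station import robot
f=snap(robot,"wrist","w5");o=robot.get_obs();print(o["ft_force"],o["joint_pos"])
M=f["camera_from_world"];print("cam",w2b(-M[:3,:3].T@M[:3,3]))
print(edge(f,(120,150,340,380,420)))
for c,s,m in blobs(f,(18,120,90),(36,255,255),100,(0,200,560,420)): print("yel",c,s,bplane(f,(s[0]+s[2]/2-.5,s[1]+s[3]/2-.5),-32))
E
```

```text
[-0.36482268  0.27545353  0.8076227 ] [  -7.7890242   -22.41345733  121.641294     13.29959929   36.98968953
 -109.14903218]
cam [-318.1993359    59.73880428  202.1163627 ]
[(380, 343, np.float64(171.2))]
```

View pics/w5.png

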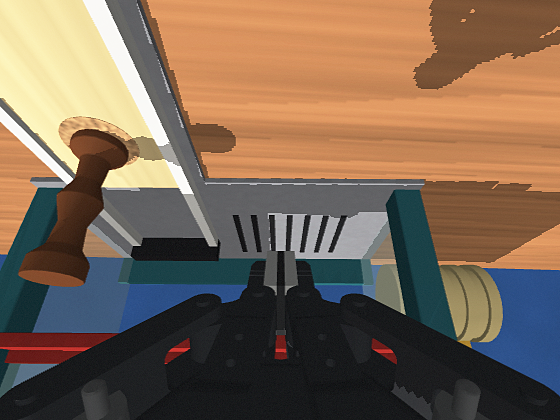

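The rail shows at rows 333–345, partly hidden by the gripper. A bit of the left tab is visible at (465,343). I'll measure those.

```bash
python3 - <<'E'
from h import *
from station import robot
f=load("pics/w5.npz");fr=f["frame"]
for u in (15,30,60,90,375,390):
    c=fr[:,u].astype(int);r=np.nonzero((c[:,0]>1.8*c[:,1])&(c[:,0]>1.8*c[:,2])&(c[:,0]>70))[0];r=r[r>300]
    if len(r):print(u,r.min(),bplane(f,(u,r.min()-.5),-36).round(1),fr[r.min()-2:r.min()+3,u].tolist())
for c,s,m in blobs(f,(20,150,90),(32,255,255),5,(400,300,560,360)): print("yel",c,s,bplane(f,c,-32))
S=robot.grab_frame("scene");T=robot.grab_frame("top")
np.savez("pics/S1.npz",**S);np.savez("pics/T1.npz",**T)
o=robot.get_obs();print("handle approach, tilt0 tip over")
# handle: dark blob in both initial views
S0=load("pics/scene0.npz");T0=load("pics/top0.npz")
for n,F,roi in (("S",S0,(322,196,346,218)),("T",T0,(325,240,352,262))):
    g=F["frame"].max(2)[roi[1]:roi[3],roi[0]:roi[2]];m=g<105 if n=="S" else g<80
    k,l,st,ce=cv2.connectedComponentsWithStats(m.astype(np.uint8));print(n,[( (ce[i]+roi[:2]).round(1),st[i].tolist()) for i in range(1,k) if st[i,4]>8])
E
```

```text
15 333 [ -36.  -165.3  165.3] [[16, 49, 54], [31, 32, 32], [109, 26, 20], [105, 28, 23], [102, 28, 25]]
30 333 [ -36.  -152.6  165.2] [[13, 45, 54], [27, 25, 24], [105, 23, 20], [103, 30, 23], [98, 25, 23]]
60 333 [ -36.  -127.   165.1] [[63, 94, 131], [54, 77, 106], [91, 17, 8], [102, 22, 22], [99, 28, 25]]
90 333 [ -36.  -101.5  164.9] [[62, 93, 127], [56, 98, 139], [86, 14, 4], [107, 31, 26], [100, 25, 21]]
375 339 [-36.  141.7 168. ] [[22, 25, 24], [18, 30, 31], [84, 26, 25], [116, 30, 27], [107, 27, 26]]
390 349 [-36.  153.2 175.8] [[19, 26, 28], [29, 26, 28], [164, 40, 38], [216, 56, 48], [198, 56, 49]]
yel [465.3 342.9] [458, 341, 13, 7, 43] [-32.         220.08595234 170.56490496]
handle approach, tilt0 tip over
S [(array([331.9, 207.3]), [7, 6, 7, 12, 58])]
T [(array([338.1, 251.6]), [10, 9, 7, 6, 30])]
```

The rail edge now measures about 165 mm, so it was dragged down roughly 7 mm as the finger left. I'll push again and retreat along the finger's normal (tool +x).

```bash
python3 - <<'E'
from h import *
from station import robot
f=robot.grab_frame("wrist");print([ (u,bplane(f,(u,np.nonzero((f["frame"][300:,u,0]>80)&(f["frame"][300:,u,1]<60))[0].min()+299.5),-36)[2].round(1)) for u in (30,60,90)])
o=robot.get_obs()
for t in ([-110,90,110],[-24,90,110],[-24,90,130]): print(t);tipgo(o,bR(45),b2w(t))
E
```

```text
[(30, np.float64(165.6)), (60, np.float64(165.4)), (90, np.float64(165.3))]
[-110, 90, 110]
row [-13.7  29.5  70.3] [0.  0.  0.5]
[-24, 90, 110]
row [-74.4  29.  131.1] [0.  0.  0.5]
[-24, 90, 130]
row [-88.6  28.9 117. ] [0.  0.  0.5]
```

Emit:
{"name": "jog_arm", "arguments": {
  "moves": [
    [[-14, 29, 70], [0, 0, 0.5]],
    [[-14, 29, 70], [0, 0, 0.5]],
    [[-74, 29, 131], [0, 0, 0.5]],
    [[-74, 29, 131], [0, 0, 0.5]],
    [[-74, 29, 131], [0, 0, 0.5]],
    [[-89, 29, 117], [0, 0, 0.5]],
    [[-91, 29, 115], [0, 0, 0.5]],
    [[-91, 29, 115], [0, 0, 0.5]]
  ]
}}

```text
t: 8.43
ee_pos: [558.2, 33.5, 256.1]
eef_rot: [180.0, 45.1, -176.6]
ft_force: [0.0, -0.7, 0.8]
gripper_width: -0.0
gripper_force: 0.0
```

```bash
python3 - <<'E'
from h import *
from station import robot
f=snap(robot,"wrist","w6");o=robot.get_obs();print(o["ft_force"]);R,p=pose(o);print("tip",w2b(p+R.apply([0,0,173])))
print(edge(f,(20,60,100,480,500)))
for c,s,m in blobs(f,(18,120,90),(36,255,255),300,(400,250,560,420)): print("yel",c,s,bplane(f,c,-32))
E
```

```text
[ 0.23237724 -0.54367453 -0.26699296]
tip [-24.2187493   89.82185357 133.79748251]
[(20, 331, np.float64(165.6)), (60, 331, np.float64(165.6)), (100, 331, np.float64(165.6)), (480, 330, np.float64(165.3)), (500, 334, np.float64(166.8))]
yel [532.9 350. ] [504, 339, 56, 24, 1222] [-32.         195.83962059 172.81498027]
```

Emit:
{"name": "jog_arm", "arguments": {
  "moves": [
    [[-1, 0, -1], [0, 0, 0]],
    [[-2, 0, -2], [0, 0, 0]],
    [[-3, 0, -3], [0, 0, 0]],
    [[-4, 0, -4], [0, 0, 0]],
    [[-5, 0, -5], [0, 0, 0]],
    [[-5, 0, -5], [0, 0, 0]]
  ]
}}

```text
t: 9.22
ee_pos: [558.3, 33.5, 263.1]
eef_rot: [180.0, 45.0, -176.6]
ft_force: [-5.8, -0.2, -2.8]
gripper_width: 0.004
gripper_force: 3.3
```

```bash
python3 - <<'E'
from h import *
from station import robot
f=snap(robot,"wrist","w7");o=robot.get_obs();print(o["ft_force"]);R,p=pose(o);print("tip",w2b(p+R.apply([0,0,173])))
print(edge(f,(20,60,100,480)))
for c,s,m in blobs(f,(18,120,90),(36,255,255),300,(400,250,560,420)): print("yel",c,s,bplane(f,c,-32))
E
```

```text
[-5.08948977 -0.67954361 -3.74946276]
tip [-24.26256779  89.79132135 140.78206989]
[(20, 326, np.float64(170.3)), (60, 326, np.float64(170.3)), (100, 326, np.float64(170.4)), (480, 325, np.float64(170.0))]
yel [530.3 332.2] [499, 322, 61, 24, 1226] [-32.         197.46987907 172.52690731]
```

Emit:
{"name": "jog_arm", "arguments": {
  "moves": [
    [[-1, 0, -1], [0, 0, 0]],
    [[-1.7, 0, -1.7], [0, 0, 0]],
    [[-1.7, 0, -1.7], [0, 0, 0]]
  ]
}}

```text
t: 9.65
ee_pos: [558.3, 33.5, 265.5]
eef_rot: [180.0, 45.0, -176.6]
ft_force: [-6.9, -0.1, -2.8]
gripper_width: -0.001
gripper_force: 3.5
```

```bash
cat > chk.py <<'E'
from h import *
from station import robot
import sys
f=snap(robot,"wrist",sys.argv[1]);o=robot.get_obs();print(o["ft_force"])
print(edge(f,(20,60,100,480)))
for c,s,m in blobs(f,(18,120,90),(36,255,255),300,(400,250,560,420)): print("yel",c,s,bplane(f,c,-32))
E
python3 chk.py w8
```

```text
[-6.15053332 -0.60546284 -3.69129242]
[(20, 326, np.float64(172.8)), (60, 326, np.float64(172.8)), (100, 326, np.float64(172.8)), (480, 325, np.float64(172.5))]
yel [528.2 325.8] [490, 316, 70, 24, 1257] [-32.         197.56768532 172.39054619]
```

Emit:
{"name": "jog_arm", "arguments": {
  "moves": [
    [[1, 0, 0], [0, 0, 0]],
    [[3, 0, 0], [0, 0, 0]],
    [[8, 0, 0], [0, 0, 0]],
    [[8, 0, 0], [0, 0, 0]]
  ]
}}

```text
t: 10.2
ee_pos: [552.9, 33.2, 260.5]
eef_rot: [180.0, 45.2, -176.6]
ft_force: [-0.3, -0.1, 0.4]
gripper_width: 0.003
gripper_force: 0.0
```

```bash
python3 chk.py w9
```

```text
[ 0.00248703  0.01427853 -0.17878292]
[(20, 340, np.float64(173.0)), (60, 340, np.float64(173.0)), (100, 340, np.float64(173.0)), (480, 339, np.float64(172.7))]
yel [526.4 340. ] [487, 330, 73, 23, 1385] [-32.         198.30724191 172.80431656]
```

Emit:
{"name": "jog_arm", "arguments": {
  "moves": [
    [[20, 0, 0], [0, 0, 0]],
    [[45, 0, -10], [0, 0, 0]],
    [[70, 0, -60], [0, 0, 0]],
    [[60, 0, -100], [0, 0, 0]],
    [[40, -40, -150], [0, 0, 0]],
    [[40, -60, -180], [0, 0, 0]],
    [[40, -60, -180], [0, 0, 0]],
    [[40, -60, -180], [0, 0, 0]]
  ]
}}

```text
t: 11.25
ee_pos: [401.1, -35.9, 358.3]
eef_rot: [179.9, 45.1, -176.6]
ft_force: [0.0, -0.2, -0.3]
gripper_width: 0.002
gripper_force: 0.0
```

```bash
python3 - <<'E'
from h import *
from station import robot
S0=load("pics/scene0.npz");T0=load("pics/top0.npz")
x,e=tri((S0,(331.9,207.3)),(T0,(338.1,251.6)));print("handle",x,w2b(x),e)
f=snap(robot,"wrist","w10");print("edge",[(u,bplane(f,(u,r.min()+299.5),-36)[2].round(1)) for u in (30,60,90,120,480) for r in [np.nonzero((f["frame"][300:,u,0]>80)&(f["frame"][300:,u,1]<60))[0]] if len(r)])
o=robot.get_obs();R,p=pose(o);print("tip",w2b(p+R.apply([0,0,173])),o["joint_pos"])
M=f["camera_from_world"];print("cam",w2b(-M[:3,:3].T@M[:3,3]))
E
```

```text
handle [ 461.84994587 -164.39053268   41.47703421] [-254.86414988 -101.89478555   41.47703421] 1.2649679141061732
edge []
tip [-185.23754373   30.30824622  235.4629595 ] [ -13.51492603  -29.74467641  116.67095558   15.59586551   50.38120337
 -112.21170783]
cam [-334.6142477    30.14401906  287.31997368]
```

View pics/w10.png

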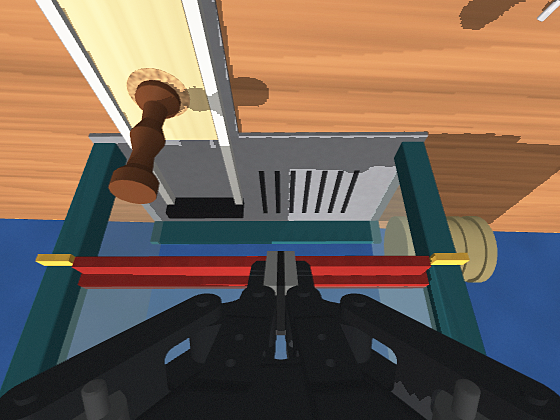

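The rail's lower edge (row ~258) lies between the yellow tabs at both ends, (55,260) and (450,260). The candlestick is standing and the sled hasn't moved.

```bash
python3 - <<'E'
from h import *
from station import robot
f=load("pics/w10.npz")
print(edge(f,(100,150,200,350,400)))
for c,s,m in blobs(f,(18,120,70),(36,255,255),60,(0,240,560,280)): print("yel",c,s,"lower edge z",bplane(f,(c[0],s[1]-.5),-32),[int(k) for k in m.sum(1) if k])
o=robot.get_obs()
for t in ([-310,-101,130],[-300,-101,32]): print(t);tipgo(o,bR(10),b2w(t))
E
```

```text
[(100, 257, np.float64(173.3)), (150, 256, np.float64(172.3)), (200, 256, np.float64(172.3)), (350, 256, np.float64(172.4)), (400, 256, np.float64(172.5))]
yel [449.3 258.5] [430, 252, 40, 13, 447] lower edge z [-32.         206.21731153 166.54804455] [2, 34, 35, 37, 38, 39, 40, 40, 40, 38, 36, 35, 33]
yel [ 55.2 259.3] [36, 254, 39, 12, 423] lower edge z [ -32.         -204.3922094   168.44438299] [34, 35, 38, 38, 38, 38, 38, 37, 35, 33, 31, 28]
[-310, -101, 130]
row [  63.3 -131.3   17.5] [ 0. 35. -0.]
[-300, -101, 32]
row [ 125.6 -131.4   93.9] [ 0. 35. -0.]
```

Emit:
{"name": "jog_arm", "arguments": {
  "moves": [
    [[63, -131, 17], [0, 35, 0]],
    [[63, -131, 17], [0, 35, 0]],
    [[63, -131, 17], [0, 35, 0]],
    [[63, -131, 17], [0, 35, 0]],
    [[63, -131, 17], [0, 35, 0]],
    [[63, -131, 17], [0, 35, 0]]
  ]
}}

```text
t: 12.05
ee_pos: [376.8, -168.2, 301.5]
eef_rot: [179.9, 10.1, -176.5]
ft_force: [0.6, 0.2, 0.1]
gripper_width: -0.002
gripper_force: 0.0
```

```bash
python3 - <<'E'
from h import *
from station import robot
o=robot.get_obs();R,p=pose(o);print("tip",w2b(p+R.apply([0,0,173])),o["joint_pos"])
f=snap(robot,"wrist","w11")
for t in ([-300,-101,60],[-300,-101,32]): print(t);tipgo(o,bR(10),b2w(t))
E
```

```text
tip [-309.56670492 -100.38660994  131.18724278] [ -30.67902407  -15.34732602  109.27063035    5.8576045    77.75357464
 -124.9917501 ]
[-300, -101, 60]
row [ 2.7 -0.5 71.8] [0.1 0.1 0. ]
[-300, -101, 32]
row [ 7.6 -0.5 99.3] [0.1 0.1 0. ]
```

View pics/w11.png

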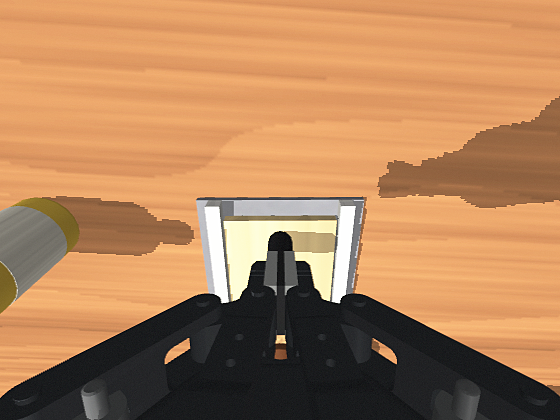

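The handle's rear at (280,240) is centred on the fingers at column 280. The sled tail shows ahead of the guides, and the glue bottle is well to the side at (40,240). I'll go down behind the handle.

Emit:
{"name": "jog_arm", "arguments": {
  "moves": [
    [[3, 0, 72], [0, 0, 0]],
    [[3, 0, 72], [0, 0, 0]],
    [[7.6, 0, 99], [0, 0, 0]],
    [[7.6, 0, 99], [0, 0, 0]]
  ]
}}

```text
t: 12.6
ee_pos: [386.2, -167.8, 203.1]
eef_rot: [179.9, 10.0, -176.6]
ft_force: [-0.4, 0.1, 0.5]
gripper_width: 0.001
gripper_force: 0.0
```

```bash
python3 - <<'E'
from h import *
from station import robot
o=robot.get_obs();R,p=pose(o);print("tip",w2b(p+R.apply([0,0,173])),o["joint_pos"])
for t in ([-282,-101,32],[-242,-101,32],[-202,-101,32]): print(t);tipgo(o,bR(10),b2w(t))
E
```

```text
tip [-300.49557607 -100.46092976   32.72613288] [ -29.94241141   -6.38860889  113.65204604    6.19076505   64.52790142
 -125.63796356]
[-282, -101, 32]
row [-18.2  -0.2   3.9] [ 0.1  0.  -0. ]
[-242, -101, 32]
row [-57.6  -0.2  10.9] [ 0.1  0.  -0. ]
[-202, -101, 32]
row [-96.9  -0.2  17.9] [ 0.1  0.  -0. ]
```

Emit:
{"name": "jog_arm", "arguments": {
  "moves": [
    [[-8, 0, 1.4], [0, 0, 0]],
    [[-13, 0, 2.3], [0, 0, 0]],
    [[-16, 0, 2.8], [0, 0, 0]],
    [[-18, 0, 3.2], [0, 0, 0]],
    [[-20, 0, 3.5], [0, 0, 0]],
    [[-22, 0, 3.9], [0, 0, 0]],
    [[-24, 0, 4.2], [0, 0, 0]],
    [[-26, 0, 4.6], [0, 0, 0]]
  ]
}}

```text
t: 13.6
ee_pos: [412.7, -166.6, 203.2]
eef_rot: [180.0, 10.1, -176.6]
ft_force: [-2.8, -1.1, 1.7]
gripper_width: 0.0
gripper_force: 1.5
```

Emit:
{"name": "jog_arm", "arguments": {
  "moves": [
    [[-2, 0, 0.4], [0, 0, 0]],
    [[-5, 0, 0.9], [0, 0, 0]],
    [[-8, 0, 1.4], [0, 0, 0]],
    [[-11, 0, 1.9], [0, 0, 0]],
    [[-14, 0, 2.5], [0, 0, 0]],
    [[-17, 0, 3], [0, 0, 0]],
    [[-20, 0, 3.5], [0, 0, 0]],
    [[-22, 0, 3.9], [0, 0, 0]]
  ]
}}

```text
t: 14.6
ee_pos: [435.3, -165.2, 203.3]
eef_rot: [180.0, 10.1, -176.6]
ft_force: [-2.9, 0.1, -0.4]
gripper_width: -0.002
gripper_force: 1.1
```

```bash
python3 - <<'E'
from h import *
from station import robot
f=snap(robot,"wrist","w12");T=snap(robot,"top","T2");S=snap(robot,"scene","S2")
o=robot.get_obs();R,p=pose(o);print("tip",w2b(p+R.apply([0,0,173])),o["ft_force"])
# candlestick from S/T : brown
for n,F,roi in (("S0",load("pics/scene0.npz"),(240,160,320,215)),("S",S,(240,140,320,215)),("T0",load("pics/top0.npz"),(315,160,360,225)),("T",T,(315,160,360,225))):
    b=[(c,s) for c,s,m in blobs(F,(0,80,20),(14,255,140),25,roi)];print(n,b)
E
```

```text
tip [-250.98448047 -101.00373591   33.12372134] [-0.61667035 -0.54520198 -0.80563406]
S0 [(array([251.4, 173. ]), [240, 160, 24, 33, 185]), (array([264.6, 176.4]), [255, 160, 20, 33, 40]), (array([287.8, 187.7]), [282, 177, 13, 20, 182]), (array([247.8, 205. ]), [242, 195, 13, 20, 27])]
S [(array([253.6, 158.1]), [240, 140, 30, 45, 287]), (array([276.1, 149.1]), [267, 140, 15, 22, 45]), (array([257.9, 176.8]), [250, 164, 16, 27, 36]), (array([280.2, 184.4]), [274, 173, 13, 21, 181])]
T0 [(array([339.5, 166.3]), [315, 160, 45, 18, 459]), (array([334. , 200.5]), [325, 191, 18, 20, 239])]
T [(array([333.5, 160.2]), [315, 160, 45, 2, 57]), (array([339.4, 169.5]), [315, 167, 45, 6, 81]), (array([333.3, 191.7]), [325, 182, 17, 20, 235])]
```

The candlestick keeps the same outline in both views, so it is standing and moving with the sled.

Emit:
{"name": "jog_arm", "arguments": {
  "moves": [
    [[-3, 0, 0.5], [0, 0, 0]],
    [[-6.5, 0, 1.1], [0, 0, 0]],
    [[-10, 0, 1.8], [0, 0, 0]],
    [[-14, 0, 2.5], [0, 0, 0]],
    [[-18, 0, 3.2], [0, 0, 0]],
    [[-22, 0, 3.9], [0, 0, 0]],
    [[-26, 0, 4.6], [0, 0, 0]],
    [[-30, 0, 5.3], [0, 0, 0]]
  ]
}}

```text
t: 15.75
ee_pos: [465.7, -163.4, 203.4]
eef_rot: [180.0, 10.1, -176.6]
ft_force: [-2.2, -0.2, -0.8]
gripper_width: 0.004
gripper_force: 1.0
```

Emit:
{"name": "jog_arm", "arguments": {
  "moves": [
    [[-4, 0, 0.7], [0, 0, 0]],
    [[-8, 0, 1.4], [0, 0, 0]],
    [[-12, 0, 2.1], [0, 0, 0]],
    [[-16, 0, 2.8], [0, 0, 0]],
    [[-20, 0, 3.5], [0, 0, 0]],
    [[-24, 0, 4.2], [0, 0, 0]],
    [[-28, 0, 4.9], [0, 0, 0]],
    [[-32, 0, 5.6], [0, 0, 0]]
  ]
}}

```text
t: 16.75
ee_pos: [498.2, -161.4, 203.5]
eef_rot: [180.0, 10.1, -176.6]
ft_force: [-1.5, -0.8, -1.1]
gripper_width: -0.001
gripper_force: 0.8
```

Emit:
{"name": "jog_arm", "arguments": {
  "moves": [
    [[-4, 0, 0.7], [0, 0, 0]],
    [[-8, 0, 1.4], [0, 0, 0]],
    [[-12, 0, 2.1], [0, 0, 0]],
    [[-16, 0, 2.8], [0, 0, 0]],
    [[-20, 0, 3.5], [0, 0, 0]],
    [[-23, 0, 4.1], [0, 0, 0]],
    [[-26, 0, 4.6], [0, 0, 0]],
    [[-28, 0, 4.9], [0, 0, 0]]
  ]
}}

```text
t: 17.75
ee_pos: [526.5, -159.7, 203.7]
eef_rot: [180.0, 10.1, -176.6]
ft_force: [-1.9, 0.3, -1.8]
gripper_width: 0.001
gripper_force: 0.8
```

```bash
python3 - <<'E'
from h import *
from station import robot
f=snap(robot,"wrist","w13");T=snap(robot,"top","T3");S=snap(robot,"scene","S3")
o=robot.get_obs();R,p=pose(o);print("tip",w2b(p+R.apply([0,0,173])),o["ft_force"],o["joint_pos"])
cv2.imwrite("pics/c3.png",np.hstack([cv2.resize(F[a:a+140,b:b+140,::-1],(400,400),interpolation=cv2.INTER_CUBIC) for F,a,b in ((S["frame"],100,210),(T["frame"],110,270))]))
E
```

```text
tip [-159.57330081 -101.12324539   33.52769602] [-1.40399517 -0.41080443 -0.41901481] [ -21.56348509   13.80518448   92.33918458    4.75213853   64.70882947
 -116.66918405]
```

View pics/c3.png

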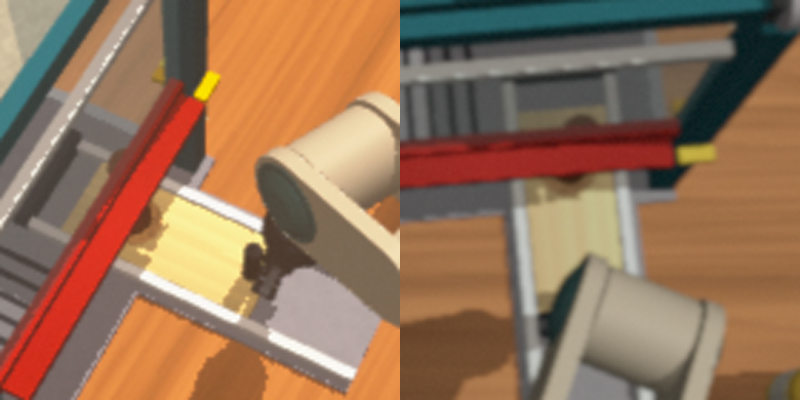

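The candlestick stands partly under the rail, near (140,210) in the left crop. The sled tail and fingers are in front, and the wrist link is clear of the rail.

```bash
python3 -c "
from h import *
T=load('pics/T3.npz')
for z in (200,300,350): print(z,w2b(plane(T,(336,199),z)))
"
```

```text
200 [-123.1500122   -88.38265423  200.        ]
300 [-141.58788002  -73.56368593  300.        ]
350 [-150.80681392  -66.15420179  350.        ]
```

Emit:
{"name": "jog_arm", "arguments": {
  "moves": [
    [[-2.5, 0, 0.4], [0, 0, 0]],
    [[-5, 0, 0.9], [0, 0, 0]],
    [[-7.5, 0, 1.3], [0, 0, 0]],
    [[-10, 0, 1.8], [0, 0, 0]],
    [[-12, 0, 2.1], [0, 0, 0]],
    [[-14, 0, 2.5], [0, 0, 0]],
    [[-16, 0, 2.8], [0, 0, 0]],
    [[-18, 0, 3.2], [0, 0, 0]]
  ]
}}

```text
t: 18.9
ee_pos: [544.7, -158.6, 203.7]
eef_rot: [180.0, 10.1, -176.6]
ft_force: [-2.0, 0.7, 0.2]
gripper_width: 0.003
gripper_force: 1.3
```

Emit:
{"name": "jog_arm", "arguments": {
  "moves": [
    [[-2, 0, 0.35], [0, 0, 0]],
    [[-4, 0, 0.7], [0, 0, 0]],
    [[-6, 0, 1.05], [0, 0, 0]],
    [[-8, 0, 1.4], [0, 0, 0]],
    [[-9.5, 0, 1.7], [0, 0, 0]],
    [[-11, 0, 1.9], [0, 0, 0]]
  ]
}}

```text
t: 19.65
ee_pos: [555.8, -158.0, 203.7]
eef_rot: [180.0, 10.1, -176.6]
ft_force: [-1.2, 1.0, -0.3]
gripper_width: -0.001
gripper_force: 1.2
```

```bash
python3 - <<'E'
from h import *
from station import robot
o=robot.get_obs();R,p=pose(o);print("tip",w2b(p+R.apply([0,0,173])))
E
```

```text
tip [-130.29772561 -101.10796891   33.43364884]
```

Link clear. I'll advance in 1 mm steps now until the stop is felt.

Emit:
{"name": "jog_arm", "arguments": {
  "moves": [
    [[-1, 0, 0.2], [0, 0, 0]],
    [[-2, 0, 0.35], [0, 0, 0]],
    [[-3, 0, 0.5], [0, 0, 0]],
    [[-4, 0, 0.7], [0, 0, 0]],
    [[-5, 0, 0.9], [0, 0, 0]]
  ]
}}

```text
t: 20.27
ee_pos: [560.8, -157.7, 203.7]
eef_rot: [180.0, 10.1, -176.6]
ft_force: [-2.7, -0.4, 0.2]
gripper_width: 0.003
gripper_force: 1.2
```

Emit:
{"name": "jog_arm", "arguments": {
  "moves": [
    [[-0.7, 0, 0.1], [0, 0, 0]],
    [[-1.4, 0, 0.25], [0, 0, 0]],
    [[-2, 0, 0.35], [0, 0, 0]]
  ]
}}

```text
t: 20.65
ee_pos: [562.8, -157.6, 203.7]
eef_rot: [180.0, 10.1, -176.6]
ft_force: [-4.0, 0.3, 1.0]
gripper_width: -0.003
gripper_force: 1.9
```

Emit:
{"name": "jog_arm", "arguments": {
  "moves": [
    [[-0.7, 0, 0.1], [0, 0, 0]],
    [[-1.4, 0, 0.25], [0, 0, 0]],
    [[-2, 0, 0.35], [0, 0, 0]]
  ]
}}

```text
t: 21.02
ee_pos: [563.9, -157.6, 203.6]
eef_rot: [179.9, 9.9, -176.6]
ft_force: [-14.8, 0.3, 8.6]
gripper_width: -0.001
gripper_force: 7.6
```

The stop is felt at 15 N, with the tip at about −122 as predicted. Now I'll retreat and check.

Emit:
{"name": "jog_arm", "arguments": {
  "moves": [
    [[1, 0, -0.2], [0, 0, 0]],
    [[3, 0, -0.5], [0, 0, 0]],
    [[10, 0, -1.8], [0, 0, 0]],
    [[40, 0, -7], [0, 0, 0]],
    [[80, 0, -40], [0, 0, 0]],
    [[110, 0, -120], [0, 0, 0]],
    [[110, 60, -180], [0, 0, 0]],
    [[110, 100, -180], [0, 0, 0]]
  ]
}}

```text
t: 22.02
ee_pos: [419.6, -73.0, 361.4]
eef_rot: [-179.9, 10.5, -176.8]
ft_force: [1.0, 0.4, 1.5]
gripper_width: 0.006
gripper_force: 0.0
```

```bash
python3 - <<'E'
from h import *
from station import robot
o=robot.get_obs()
for t in ([-185,30,235],): print(t);tipgo(o,bR(45),b2w(t))
E
```

```text
[-185, 30, 235]
row [16.4 38.   1.1] [ -0.2 -34.5  -0.2]
```

Emit:
{"name": "jog_arm", "arguments": {
  "moves": [
    [[16, 38, 1], [0, -34.5, 0]],
    [[16, 38, 1], [0, -34.5, 0]],
    [[16, 38, 1], [0, -34.5, 0]],
    [[16, 38, 1], [0, -34.5, 0]],
    [[16, 38, 1], [0, -34.5, 0]]
  ]
}}

```text
t: 22.65
ee_pos: [402.3, -36.1, 354.5]
eef_rot: [180.0, 44.7, -176.6]
ft_force: [-0.7, 0.3, 0.4]
gripper_width: 0.001
gripper_force: 0.0
```

```bash
python3 - <<'E'
from h import *
from station import robot
f=snap(robot,"wrist","w14");T=snap(robot,"top","T4");S=snap(robot,"scene","S4")
print(edge(f,(100,150,200,350,400)))
for c,s,m in blobs(f,(18,120,70),(36,255,255),60,(0,240,560,280)): print("yel",c,s,"lower z",bplane(f,(c[0],s[1]-.5),-32))
cv2.imwrite("pics/c4.png",np.hstack([cv2.resize(S["frame"][100:240,210:350,::-1],(340,400),interpolation=cv2.INTER_CUBIC),cv2.resize(f["frame"][...,::-1],(450,400))]))
for n,F,roi in (("S",S,(300,130,335,230)),("T",T,(310,190,352,240))):
    g=F["frame"].max(2)[roi[1]:roi[3],roi[0]:roi[2]];m=g<(105 if n=="S" else 80)
    k,l,st,ce=cv2.connectedComponentsWithStats(m.astype(np.uint8));print(n,[( (ce[i]+roi[:2]).round(1),st[i].tolist()) for i in range(1,k) if st[i,4]>8])
E
```

```text
[(100, 262, np.float64(172.9)), (150, 262, np.float64(172.9)), (200, 262, np.float64(172.9)), (350, 262, np.float64(173.0)), (400, 262, np.float64(173.0))]
yel [ 53.4 262.7] [34, 259, 39, 10, 303] lower z [ -32.         -204.67481375  168.13290026]
yel [450.5 262.9] [431, 258, 41, 13, 327] lower z [-32.         205.59374792 167.14820992]
S [(array([319.1, 211.2]), [0, 59, 35, 41, 1001])]
T [(array([333.1, 201.7]), [20, 8, 7, 8, 37]), (array([313.4, 236.6]), [0, 42, 12, 8, 50])]
```

View pics/c4.png

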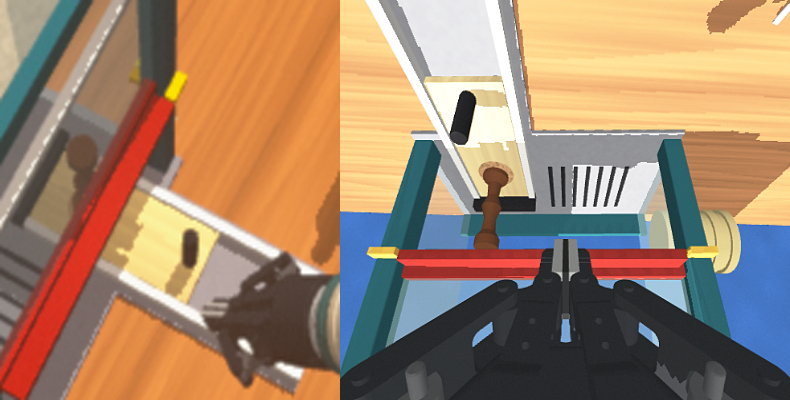

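The sled is against the black stop, the candlestick stands on its pad inside the booth, and the rail's edge is level with both tabs (172.9 mm). I'll do a final numeric check of the sled before handing in.

```bash
python3 - <<'E'
from h import *
from station import robot
T=load("pics/T4.npz");x=w2b(plane(T,(333.1,201.7),42));print("handle",x)
if abs(x[0]+100)<6: print(robot.sign_off())
E
```

```text
handle [-101.79423728 -101.9950661    42.        ]
the job is handed in; nothing more can be done
None
```

The job is handed in: the guard's rail edge measured about 173 mm against marks at 172.8 mm, the sled is home against the stop with the candlestick standing on its pad, the chuck, glue bottle and gouge were not touched, and the clock read about 23 s of the 64 s allowed. On the first lift the rail reached the marks and was then dragged down about 7 mm as the finger withdrew, so I raised it again before moving the sled.

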